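# Close the dust pot and hold the bench suction gate open at its index

## Task

So that the bench suction draws only through its gate, set the loose lid, without dropping it, on the dust pot so that it sits seated and level, and let go of it. Then pull out the sprung suction gate (the slide with the upright handle) until its pointer lines up with the pair of index clips on the rails, and keep it there: it springs shut if released, so finish while still holding it at the clips. Leave the other things on the bench where they are.

Things in the scene. Friction and masses are not known exactly. Their poses are not given: they have to be found in the camera images.
- lid: Loose round aluminium lid with a black cylindrical knob, 110 to 225 g. Origin at the centre of its underside, z up. From below: a tapered locating spigot 10 mm deep (radius 33 mm at the bottom, 37 mm above), a flange of radius 52 mm from 10 to 15 mm, and the knob, 28 mm in diameter, from 15 to 52 mm. It starts spigot-down on the bench.
- lid_knob (a point): Grip point in the knob of the lid, on its axis, 36 mm above the lid's underside (21 mm above the top of the flange, 16 mm below the top of the knob).
- lid_seat (a point): Centre of the lid flange's lower face, 10 mm above the lid's underside and 26 mm below lid_knob; it lies on the rim when the lid is seated.
- pot_rim (a point): Centre of the mouth of the dust pot, level with its rim, 75 mm above the bench. The pot is a dark round steel cup fixed to the bench by a round flange (radius 62 mm, 6 mm thick); rim radius 46 mm outside, 42 mm inside.
- gate: Suction gate fixed to the bench: two parallel aluminium rails (72 mm apart, 20 mm high, 195 mm long) with a sliding steel blade between, running out of a grey housing with a round black grille on top. Origin on the bench right below the handle when the gate is shut; z up; its -x axis is the way the gate is pulled out, roughly towards the robot. Rails from x = -120 to +75 mm; housing from x = 75 to 180 mm, 100 mm wide, 57 mm high.
- gate_slide: The sliding part of the gate: steel blade (top face 14 mm above the bench), upright black handle and pointer bar. Same origin and axes as gate when shut; it slides along the gate's -x axis from shut to an end stop 90 mm out. A spring pulls it shut with about 4.4 N when shut, rising by 1.1 N per 10 mm; it does not latch.
- handle (a point): Grip point in the black upright handle of the gate, 50 mm above the bench, moving with the slide. The handle is a plate 12 mm thick along the pull direction, 44 mm wide across it, its top 70 mm above the bench; it is free on all sides down to the blade, except for the pointer bar (4 mm thick, top 21 mm above the bench) at its foot.
- pointer (a point): Middle of the pointer bar, 18.5 mm above the bench: a steel bar 4 mm thick and 60 mm long across the rails, in the middle plane of the handle and moving with it.
- mark (a point): Midpoint between the two index clips, on the level of the rail tops (20 mm above the bench). The clips are small brass saddles, one on each rail, 6 mm long and 8 mm high, fixed for the whole run, 35 to 70 mm out from the shut gate's pointer; x as the gate's. The gate is at the mark when pointer and mark agree along the gate's x axis. The slide does not touch the clips and can go past them.
- doming_block: Bystander: steel doming block, a 50 mm cube with round hollows. Origin under its centre.
- polish_tin: Bystander: grey round tin 68 mm in diameter, 32 mm high. Origin under its centre.
- micrometer: Bystander: green C-frame micrometer with a steel barrel lying flat, about 130 mm long, 18 mm high. Origin on the bench inside the C.
There are look-alikes about, which are no part of the job. Several things look just like the part that bears pot_rim: the one meant starts nearest to the robot's base.

How it is judged:
By the outcome, as a careful person would: the job done as asked, in the order asked, and still so for the second after the job is handed in, while the arm keeps its last pose, push and grip.
It also fails if it takes over 51 s, if anything falls off the work surface, if the arm or the gripper's body presses on something with over 40 N, if the wrist force passes 120 N, or if a joint passes its speed limit or range.

## Robot

A 7-joint arm with a two-finger parallel gripper is mounted at the origin on the work surface. World frame = base frame: x ahead of the robot, y to its left, z up, the work surface at z = 0. Lengths are in m, angles in degrees, forces in N, time in s.
With the tool pointing down it reaches from about 0.4 to 0.875 m from the base axis. Payload 6.5 kg.
Tool frame: the origin (TCP) lies midway between the tips of the shut fingers; the grasp point (between the pads) lies 19 mm behind it (arm.tcp_to_grasp is the z of the grasp point in the tool frame, in m); z points along the fingers, y is the line along which they close (so a half turn about z gives the same grasp; the last joint's range is limited). The gripper opens to 88 mm and grips with 3 to 60 N. Pads are 18 mm wide; open, the fingers measure 123 mm over their backs; the gripper's body (75 mm by 187 mm) begins 45 mm behind the grasp point.
Start: joints at [69.775, 30.733, -0.252, 88.115, 0.149, 61.152, -4.079], TCP at [0.184, -0.623, 0.239] pointing down, gripper open.
Joint ranges: [-154.64, 154.64], [-21.42, 123.67], [-72.66, 72.17], [13.99, 137.28], [-74.86, 254.86], [10.95, 109.41], [-158.01, 158.01]. Speed limits (degrees/s): [136.94, 136.94, 180, 180, 180, 180, 180].

## Interface

Orientations are given as [roll, pitch, yaw] about the fixed x, y, z axes, in that order (R = Rz(yaw) Ry(pitch) Rx(roll)).
In Python, from station import sensors, imaging, ticket, arm gives the robot as it stands. The module is installed in compiled form; this text tells all that it offers.
- The arm moves only by the shell command python3 -m inch 'ROWS' [FORCE]. ROWS is JSON, a list of rows, each a list of 7 numbers: the turn, a rotation vector about the world's x, y, z in units of pi/4 rad (1.0 is pi/4 rad), then the shift along the world's x, y, z in units of 0.04 m (1.0 is 0.04 m), then the finger opening in mm, from 0 to 88.1. In form: [[rx, ry, rz, x, y, z, gripper], ...]. A call has 1 to 20 rows; each row shifts and turns the commanded pose from where the row before left it; what a row does not reach is not made up. A row lasts 1/8 s, in which the tool goes at most 62.5 mm and 10.7 degrees, less where a joint would pass 70% of its speed; a pose out of reach is approached as far as the arm can. A call with a number of a shift or a turn outside -1 to 1 is refused whole. A call with a gripper value outside its range is refused whole. The fingers move at their own pace and stop on an object; FORCE is the grip in N (left out, the last holds). Time passes only in rows, so rows that do not move let the fingers close. It gives the time, the measured TCP pose, the force, the opening and the grip force at its end, in the units of the state.
- sensors.sense(): the state, without advancing time (a new reading comes with each control period).
- imaging.grab_frame(name): name is "scene" or "top"; returns (picture, depth): 400x640x3 uint8, blue, green, red; 400x640 float32, m along the optical axis (not along the pixel's ray), 0 where there is no reading.
- imaging.calibration(name): a dict with "mtx" (3x3 intrinsics, pixels), "xyz" and "orientation" of the camera in the world. Camera axes: x right, y down, z forward; pixel columns grow to the right and rows downward; lengths in m; the calibration is good to about 2 mm. A picture is of the moment at which its call begins. calibration takes no time and is no camera call.
- ticket.close_job(): hands the job in; it is judged then, once.
The state is a dict: "time": time; "joint_positions": joint angles; "joint_velocities": joint speeds; "effort": joint torques, N m; "tool_pos": TCP position; "eef_rot": TCP orientation; "wrist_force": force on the tool from outside, world axes, zero at the start; "wrist_torque": the same for the moment, N m; "finger_gap": finger opening in m; "grip_force": force on a finger pad.
Only numpy, scipy, OpenCV 4.12 (cv2) and the standard library are available. Lean on these libraries where they do the work, as an engineer would, in place of code of your own. Each camera call takes 0.05 s, during which the arm holds its last target. There are 200 camera calls.

## Working session

There is one attempt and no reset: what is moved stays moved. The work goes in short steps, Python scripts to look and compute and a shell command to move; the robot and the scene stay as the last step left them, time stands still between calls to the robot, and variables do not carry over. Pictures are saved under pics/ and viewed, at most 10 in all, crops included, and the job is handed in when it is done.

```bash
mkdir -p pics; cat > h.py <<'E'
import numpy as np, cv2
from scipy.spatial.transform import Rotation as R
from station import sensors, imaging, ticket, arm
def cal(n):
    c=imaging.calibration(n); o=c["orientation"]
    return np.array(c["mtx"]),np.array(c["xyz"]),o
def rot(o):
    o=np.array(o,float)
    return o if o.shape==(3,3) else R.from_euler('xyz',o,degrees=True).as_matrix()
def ray(n,u,v,z):
    K,t,o=cal(n); d=rot(o)@np.linalg.solve(K,[u,v,1.]); return t+d*(z-t[2])/d[2]
def cloud(n,dep):
    K,t,o=cal(n); v,u=np.mgrid[:400,:640]
    p=np.stack([(u-K[0,2])/K[0,0]*dep,(v-K[1,2])/K[1,1]*dep,dep],-1)
    return p@rot(o).T+t
E
python3 - <<'E'
from h import *
for n in("scene","top"):
    print(n,cal(n)); im,d=imaging.grab_frame(n); cv2.imwrite(f"pics/{n}0.png",im); np.savez(f"{n}0.npz",im=im,d=d)
print(sensors.sense(),arm.tcp_to_grasp)
E
```

```text
scene (array([[476.02344256,   0.        , 315.53644076],
       [  0.        , 476.02344256, 195.89659329],
       [  0.        ,   0.        ,   1.        ]]), array([ 1.17630425, -0.10383916,  0.98061968]), array([-1.45223742e+02, -1.02395639e-01,  8.94522218e+01]))
top (array([[415.48668559,   0.        , 321.50530642],
       [  0.        , 415.48668559, 200.74355622],
       [  0.        ,   0.        ,   1.        ]]), array([ 0.33820321, -0.10307576,  1.23810189]), array([-1.69605905e+02,  8.14863361e-02, -8.88867852e+01]))
{'time': 0.1, 'joint_positions': array([69.77277498, 30.77233171, -0.25253018, 88.16378993,  0.14804353,
       61.1520267 , -4.07872971]), 'joint_velocities': array([ 0.02117354, -0.07744317, -0.06090791, -0.01794551,  0.08527241,
        0.07757471, -0.01280479]), 'effort': array([ 3.09492629e-03, -5.72076023e+01,  9.94008444e-01, -2.52228749e+01,
       -5.61615347e-02,  1.35073619e-02,  6.15839053e-05]), 'tool_pos': array([ 0.18371486, -0.62292995,  0.23794479]), 'eef_rot': array([-1.79912425e+02,  6.60659002e-03,  1.64371041e+01]), 'wrist_force': array([ 0.16947689,  0.79211658, -1.10592206]), 'wrist_torque': array([ 0.00049295, -0.00596738,  0.02414766]), 'grip_force': 0.0, 'finger_gap': 0.088274933590613} -0.0187
```

View pics/top0.png

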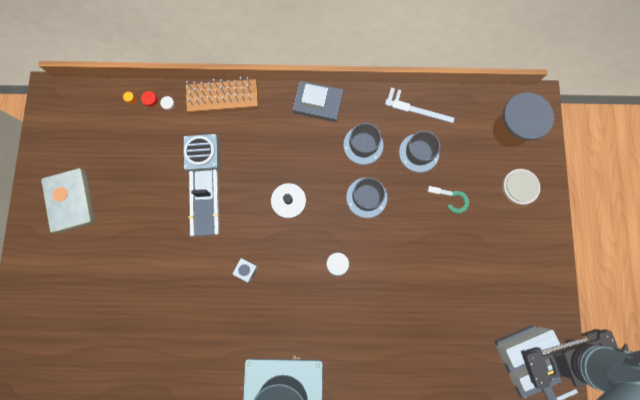

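View pics/scene0.png

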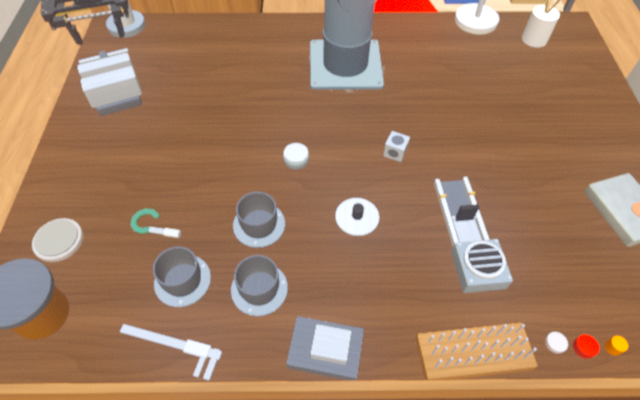

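The top view shows three cups at (366,196), (364,143) and (421,151). The one at (366,196) is nearest the base, which is at about (283,390), so that is the pot meant. The lid is at (288,200). The gate housing is at (200,150), its handle at (201,193) and its brass clips near (190,216) and (217,216). The doming block is at (245,270) and the tin at (337,264).

```bash
python3 - <<'E'
from h import *
T=np.load("top0.npz"); S=np.load("scene0.npz")
P={n:cloud(n,a["d"]) for n,a in(("top",T),("scene",S))}
def pts(z0,z1,c,r):
    out={}
    for n in P:
        p=P[n].reshape(-1,3); m=(p[:,2]>z0)&(p[:,2]<z1)&(np.hypot(*(p[:,:2]-c[:2]).T)<r); out[n]=p[m]
    return out
def circ(q): return cv2.minEnclosingCircle((q[:,:2]*1000).astype(np.float32))
for nm,u,v in(("pot",366,193),("pot2",364,140),("pot3",422,148)):
    c=ray("top",u,v,.075); o=pts(.066,.085,c,.06)
    for n,q in o.items(): print(nm,c.round(3),n,len(q),circ(q),q[:,2].mean())
c=ray("top",288,200,.015)
for n,q in pts(.006,.022,c,.07).items(): print("lid",c,n,len(q),circ(q),np.median(q[:,2]))
for n,q in pts(.035,.06,c,.05).items(): print("knob",n,len(q),circ(q),q[:,2].max())
for n,q in pts(.045,.08,ray("top",201,193,.06),.04).items(): print("handle",n,len(q),q.mean(0),cv2.minAreaRect((q[:,:2]*1000).astype(np.float32)),q[:,2].max())
for n,q in pts(.05,.065,ray("top",200,150,.057),.09).items(): 
    print("housing",n,len(q),q.mean(0),cv2.minAreaRect((q[:,:2]*1000).astype(np.float32)))
a=cv2.resize(T["im"][125:245,170:400],None,fx=3.4,fy=3.4,interpolation=cv2.INTER_CUBIC)
cv2.imwrite("pics/c1.png",a)
b=cv2.resize(S["im"][170:300,420:520],None,fx=4.5,fy=4.5,interpolation=cv2.INTER_CUBIC);cv2.imwrite("pics/c2.png",b)
E
```

```text
pot [ 0.576 -0.224  0.075] top 174 ((578.6893920898438, -232.1029510498047), 46.322696685791016) 0.07366130546921577
pot [ 0.576 -0.224  0.075] scene 326 ((578.7450561523438, -233.46165466308594), 47.36729431152344) 0.07315003790289405
pot2 [ 0.734 -0.218  0.075] top 176 ((744.0896606445312, -221.0803985595703), 46.275508880615234) 0.072826897109482
pot2 [ 0.734 -0.218  0.075] scene 385 ((744.4942016601562, -223.15216064453125), 46.6258659362793) 0.07311330025534714
pot3 [ 0.713 -0.387  0.075] top 186 ((722.7337036132812, -394.4891357421875), 47.328365325927734) 0.07274507266813152
pot3 [ 0.713 -0.387  0.075] scene 400 ((722.7197875976562, -394.93359375), 47.3702392578125) 0.0730837736858498
lid [0.56281839 0.00337034 0.015     ] top 846 ((565.0870971679688, 8.646258354187012), 61.82592010498047) 0.01482314649956018
lid [0.56281839 0.00337034 0.015     ] scene 1093 ((563.1466674804688, 3.484318256378174), 53.15123748779297) 0.015256553366830405
knob top 76 ((563.7236328125, 2.9361798763275146), 14.176222801208496) 0.056594829701667626
knob scene 133 ((564.5361328125, 2.304419994354248), 14.443282127380371) 0.055976253976728896
handle top 92 [0.57316999 0.25532029 0.06510729] ((574.1973266601562, 257.45220947265625), (12.462325096130371, 43.20259475708008), 2.925902843475342) 0.07509217466737828
handle scene 186 [0.57795068 0.25492482 0.06225733] ((574.9849243164062, 256.0705261230469), (14.980806350708008, 43.07038116455078), 4.932928562164307) 0.07274343967587626
housing top 686 [0.700425   0.26879626 0.05759579] ((697.508056640625, 267.92218017578125), (95.26348876953125, 92.62079620361328), 4.383505344390869)
housing scene 1208 [0.70469462 0.26725664 0.05805397] ((702.162841796875, 268.76104736328125), (95.29610443115234, 86.82759094238281), 4.678590297698975)
```

View pics/c1.png

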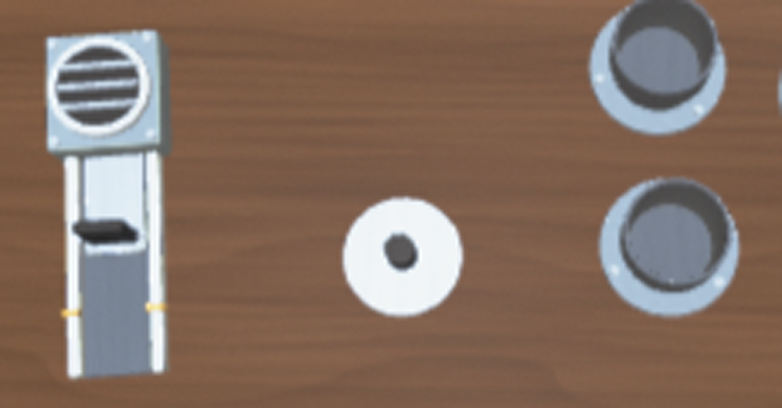

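View pics/c2.png

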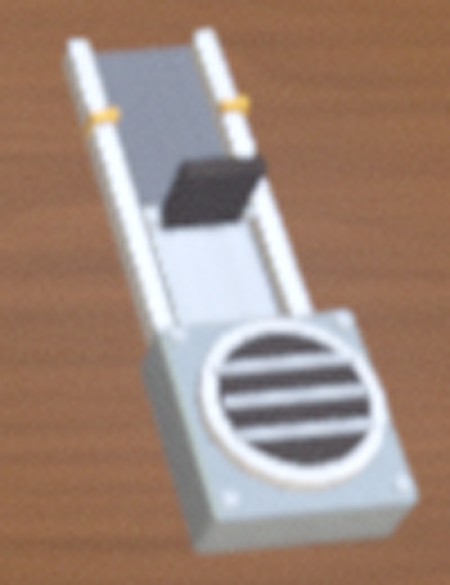

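The crops confirm it. The near pot is at crop (670,240), with the second one behind it at (660,50). The clips are at crop (70,312) and (155,307). I'll set out for above the lid and measure the clips at the same time.

```bash
python3 -m inch '[[0,0,0.11,0.6,0.98,-0.1,88],[0,0,0.11,0.6,0.98,-0.1,88],[0,0,0.11,0.6,0.98,-0.1,88],[0,0,0.11,0.6,0.98,-0.1,88],[0,0,0.11,0.6,0.98,-0.1,88],[0,0,0.11,0.6,0.98,-0.1,88],[0,0,0.11,0.6,0.98,-0.1,88],[0,0,0.11,0.6,0.98,-0.1,88],[0,0,0.11,0.6,0.98,-0.1,88],[0,0,0.11,0.6,0.98,-0.1,88],[0,0,0.11,0.6,0.98,-0.1,88],[0,0,0.11,0.6,0.98,-0.1,88],[0,0,0.11,0.6,0.98,-0.1,88],[0,0,0.11,0.6,0.98,-0.1,88],[0,0,0.11,0.6,0.98,-0.1,88],[0,0,0.11,0.5,0.95,-0.1,88],[0,0,0,0,0,0,88],[0,0,0,0,0,0,88]]'
python3 - <<'E'
from h import *
s=sensors.sense(); print(s["time"],s["joint_positions"].round(1))
# clips: brass mask
for n,(r0,r1,c0,c1) in (("top",(160,240,180,225)),("scene",(175,260,430,500))):
    im=np.load(n+"0.npz")["im"]; hsv=cv2.cvtColor(im,cv2.COLOR_BGR2HSV)
    m=cv2.inRange(hsv,(14,90,120),(35,255,255)); k=np.zeros_like(m); k[r0:r1,c0:c1]=m[r0:r1,c0:c1]
    N,_,st,ce=cv2.connectedComponentsWithStats(k)
    for i in range(1,N): print(n,st[i],ce[i].round(1),ray(n,*ce[i],.023).round(4))
E
```

```text
time: 2.35
tool_pos: [0.5633, 0.0017, 0.1743]
eef_rot: [-179.9, 0.0, 95.6]
wrist_force: [0.8, -1.1, 0.0]
finger_gap: 0.088
grip_force: 0.0
2.35 [ 16.9  29.9 -28.7 103.3  17.8  51.4 -14.3]
top [188 204   1   1   1] [188. 204.] [0.5436 0.2993 0.023 ]
top [187 215   6   4  11] [188.8 216.6] [0.5058 0.2939 0.023 ]
top [213 215   2   1   2] [213.5 215. ] [0.5121 0.2213 0.023 ]
top [216 214   4   3   8] [217.9 214.8] [0.5131 0.2085 0.023 ]
scene [469 190   7   6  21] [473.  192.5] [0.5045 0.2922 0.023 ]
scene [438 194   8   6  19] [441.6 196.2] [0.5149 0.2129 0.023 ]
```

```bash
python3 -m inch '[[0,0,0,0.02,0.02,-0.8,60],[0,0,0,0,0,-0.8,60],[0,0,0,0,0,-0.8,60],[0,0,0,0,0,-0.7,60],[0,0,0,0,0,-0.5,60],[0,0,0,0,0,-0.2,60],[0,0,0,0,0,0,60]]' 20
python3 -m inch '[[0,0,0,0,0,0,20],[0,0,0,0,0,0,20],[0,0,0,0,0,0,20],[0,0,0,0,0,0,20],[0,0,0,0,0,0,20],[0,0,0,0,0,0,20]]' 25
```

```text
time: 3.22
tool_pos: [0.5647, 0.003, 0.0228]
eef_rot: [-180.0, 0.0, 95.6]
wrist_force: [0.4, 0.1, -0.3]
finger_gap: 0.0599
grip_force: 0.0
time: 3.98
tool_pos: [0.5648, 0.0033, 0.023]
eef_rot: [180.0, 0.0, 95.6]
wrist_force: [-1.7, 0.4, 6.0]
finger_gap: 0.0273
grip_force: 25.0
```

```bash
python3 -m inch '[[0,0,0,0,0,0.2,20],[0,0,0,0,0,0.5,20],[0,0,0,0,0,0.7,20],[0,0,0,0,0,0.7,20],[0,0,0,0,0,0.7,20],[0,0,0,0.03,-0.4,0.2,20],[0,0,0,0.04,-0.6,0,20],[0,0,0,0.04,-0.7,0,20],[0,0,0,0.04,-0.7,0,20],[0,0,0,0.04,-0.7,0,20],[0,0,0,0.04,-0.7,0,20],[0,0,0,0.04,-0.7,0,20],[0,0,0,0.04,-0.7,0,20],[0,0,0,0.03,-0.5,0,20],[0,0,0,0,-0.2,0,20],[0,0,0,0,0,0,20],[0,0,0,0,0,0,20]]' 30
python3 - <<'E'
from h import *
for n in("scene","top"):
    im,d=imaging.grab_frame(n); np.savez(f"{n}1.npz",im=im,d=d); P=cloud(n,d).reshape(-1,3)
    s=sensors.sense(); t=s["tool_pos"]; 
    f=t[2]-0.023+0.015 # expected flange top
    m=(np.hypot(*(P[:,:2]-t[:2]).T)<.07)&(abs(P[:,2]-f)<.008); q=P[m]
    c=(q[:,:2]*1000).astype(np.float32)
    print(n,t,len(q),np.median(q[:,2])-f,cv2.minEnclosingCircle(c),cv2.fitEllipse(cv2.convexHull(c)))
    A=np.c_[q[:,:2]-t[:2],np.ones(len(q))]; print("tilt deg",np.degrees(np.linalg.lstsq(A,q[:,2],rcond=None)[0][:2]))
    if n=="scene": cv2.imwrite("pics/c3.png",cv2.resize(im[120:290,190:350],None,fx=3.5,fy=3.5,interpolation=cv2.INTER_CUBIC))
E
```

```text
time: 6.1
tool_pos: [0.5784, -0.2311, 0.1427]
eef_rot: [180.0, -0.0, 95.7]
wrist_force: [-0.7, -0.4, -2.5]
finger_gap: 0.027
grip_force: 30.0
scene [ 0.57846261 -0.23114426  0.14279046] 402 1.8468007149607946e-05 ((578.3828735351562, -230.9247283935547), 52.4311408996582) ((578.0755004882812, -231.35025024414062), (103.1394271850586, 104.22770690917969), 106.33629608154297)
tilt deg [-0.38587994  0.14547174]
top [ 0.57845423 -0.23130242  0.14276925] 292 -0.00019015766435509507 ((572.8203125, -206.88143920898438), 44.92268753051758) ((571.8796997070312, -201.802490234375), (41.942352294921875, 87.80939483642578), 99.69017791748047)
tilt deg [0.12375624 0.03206914]
```

View pics/c3.png

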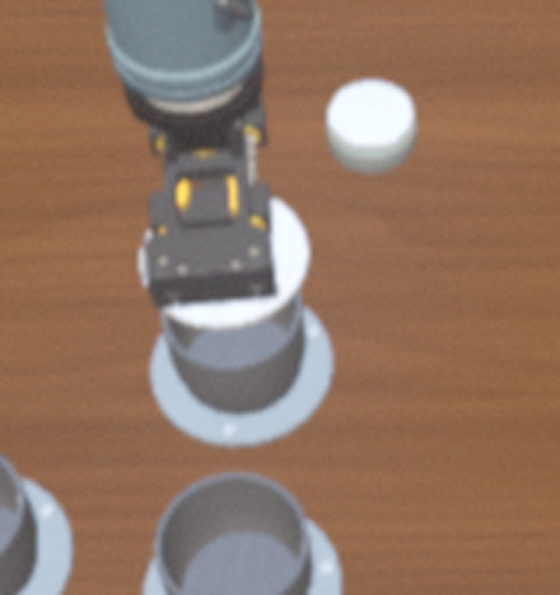

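The lid hangs level at c3 (225,260), centred over the near pot within 2 mm. I'll lower it.

```bash
python3 -m inch '[[0,0,0,0,-0.04,-0.4,20],[0,0,0,0,0,-0.4,20],[0,0,0,0,0,-0.2,20],[0,0,0,0,0,-0.1,20],[0,0,0,0,0,-0.1,20],[0,0,0,0,0,-0.05,20],[0,0,0,0,0,0,20]]'
python3 -m inch '[[0,0,0,0,0,-0.03,20],[0,0,0,0,0,-0.03,20],[0,0,0,0,0,-0.02,20],[0,0,0,0,0,-0.02,20],[0,0,0,0,0,0,20]]'
```

```text
time: 7.08
tool_pos: [0.5784, -0.2343, 0.0928]
eef_rot: [180.0, 0.0, 95.6]
wrist_force: [-0.2, -0.3, -2.3]
finger_gap: 0.0276
grip_force: 30.0
time: 7.7
tool_pos: [0.5782, -0.2342, 0.0886]
eef_rot: [-180.0, -0.0, 95.6]
wrist_force: [1.4, -0.2, -2.3]
finger_gap: 0.0272
grip_force: 30.0
```

```bash
python3 -m inch '[[0,0,0,0,0,-0.02,20],[0,0,0,0,0,-0.01,20],[0,0,0,0,0,0,20]]'
python3 -m inch '[[0,0,0,0,0,-0.02,20],[0,0,0,0,0,0,20],[0,0,0,0,0,0,20]]'
```

```text
time: 8.07
tool_pos: [0.5784, -0.2343, 0.0881]
eef_rot: [180.0, 0.0, 95.6]
wrist_force: [-1.6, -0.0, 5.2]
finger_gap: 0.027
grip_force: 30.0
time: 8.45
tool_pos: [0.5784, -0.2343, 0.088]
eef_rot: [180.0, 0.0, 95.6]
wrist_force: [-5.6, 2.0, 12.0]
finger_gap: 0.0272
grip_force: 30.0
```

It touches at the expected height. I'll ease off, release and rise.

```bash
python3 -m inch '[[0,0,0,0,0,0.02,20],[0,0,0,0,0,0,34],[0,0,0,0,0,0,60],[0,0,0,0,0,0,60],[0,0,0,0,0,0,60],[0,0,0,0,0,0,60]]'
python3 -m inch '[[0,0,0,0,0,0.3,60],[0,0,0,0,0,0.6,60],[0,0,0,0,0,0.8,60],[0,0,0,-0.1,0.9,0.8,60],[0,0,0,-0.1,0.98,0,60],[0,0,0,-0.1,0.98,0,60],[0,0,0,-0.1,0.98,0,60],[0,0,0,0,0.98,0,60],[0,0,0,0,0.98,0,60],[0,0,0,0,0.98,0,60],[0,0,0,0,0.9,0,60],[0,0,0,0,0.6,0,60],[0,0,0,0,0,0,60]]'
python3 - <<'E'
from h import *
t=np.array([.5787,-.2330])
for n in("scene","top"):
    im,d=imaging.grab_frame(n); np.savez(f"{n}2.npz",im=im,d=d); P=cloud(n,d).reshape(-1,3)
    m=(np.hypot(*(P[:,:2]-t).T)<.07)&(abs(P[:,2]-.08)<.006); q=P[m]
    c=(q[:,:2]*1000).astype(np.float32)
    A=np.c_[q[:,:2]-t,np.ones(len(q))]; print(n,len(q),np.median(q[:,2]),cv2.minEnclosingCircle(c),"tilt",np.degrees(np.linalg.lstsq(A,q[:,2],rcond=None)[0][:2]))
    if n=="scene": cv2.imwrite("pics/c4.png",cv2.resize(im[130:290,200:520],None,fx=2.5,fy=2.5,interpolation=cv2.INTER_CUBIC))
print(sensors.sense()["joint_positions"].round(1))
E
```

```text
time: 9.2
tool_pos: [0.5783, -0.2342, 0.0874]
eef_rot: [-180.0, -0.0, 95.6]
wrist_force: [0.0, -0.1, -0.9]
finger_gap: 0.0601
grip_force: 0.0
time: 10.82
tool_pos: [0.5622, 0.0992, 0.1884]
eef_rot: [179.9, -0.1, 95.9]
wrist_force: [-0.2, -0.9, -1.1]
finger_gap: 0.0601
grip_force: 0.0
scene 1208 0.08024579331735165 ((577.367919921875, -233.56883239746094), 53.215354919433594) tilt [-0.26743373 -0.01555707]
top 918 0.07986943148701775 ((578.2819213867188, -233.5933074951172), 52.11287307739258) tilt [-0.17757146 -0.20525314]
[  8.8  29.8 -30.7 101.7  18.5  53.6 -24.1]
```

View pics/c4.png

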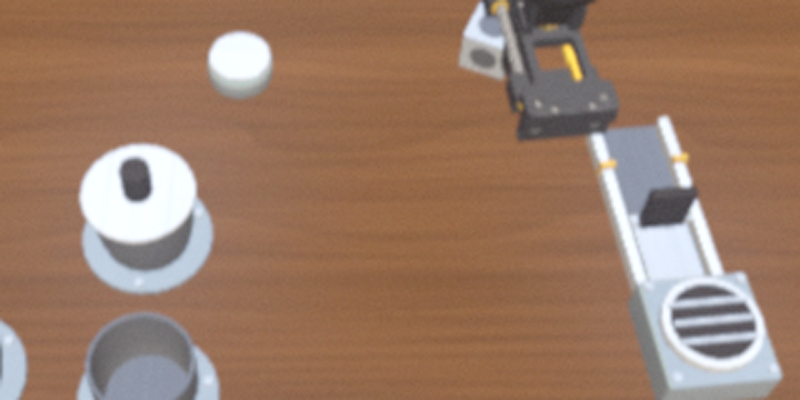

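The lid sits level on the rim at z 0.080 (c4 (138,190)) and is free. Next is the handle at c4 (668,205).

```bash
python3 -m inch '[[0,0,0,0.07,0.8,0,50],[0,0,0,0.07,0.95,0,50],[0,0,0,0.06,0.95,-0.2,50],[0,0,0,0.06,0.8,-0.2,50],[0,0,0,0.06,0.4,-0.3,50],[0,0,0,0,0,-0.3,50],[0,0,0,0,0,0,50]]'
```

```text
time: 11.8
tool_pos: [0.5748, 0.2501, 0.146]
eef_rot: [-179.9, 0.1, 95.5]
wrist_force: [-0.3, 0.1, -0.2]
finger_gap: 0.0502
grip_force: 0.0
```

```bash
python3 -m inch '[[0,0,0,0,0.15,-0.5,50],[0,0,0,0,0,-0.7,50],[0,0,0,0,0,-0.7,50],[0,0,0,0,0,-0.5,50],[0,0,0,0,0,-0.3,50],[0,0,0,0,0,-0.1,50],[0,0,0,0,0,0,50]]'
python3 -m inch '[[0,0,0,0,0,0,20],[0,0,0,0,0,0,4],[0,0,0,0,0,0,4],[0,0,0,0,0,0,4],[0,0,0,0,0,0,4],[0,0,0,0,0,0,4],[0,0,0,0,0,0,4],[0,0,0,0,0,0,4]]' 45
```

```text
time: 12.68
tool_pos: [0.5754, 0.2592, 0.0359]
eef_rot: [180.0, -0.0, 95.6]
wrist_force: [0.7, 1.1, -0.0]
finger_gap: 0.0501
grip_force: 0.0
time: 13.68
tool_pos: [0.5751, 0.259, 0.0357]
eef_rot: [180.0, 0.0, 95.6]
wrist_force: [-1.5, -0.6, 3.4]
finger_gap: 0.0113
grip_force: 45.0
```

```bash
python3 -m inch '[[0,0,0,-0.1,-0.01,0,4],[0,0,0,-0.2,-0.02,0,4],[0,0,0,-0.25,-0.024,0,4],[0,0,0,-0.25,-0.024,0,4],[0,0,0,-0.25,-0.024,0,4],[0,0,0,-0.2,-0.018,0,4],[0,0,0,-0.12,-0.01,0,4],[0,0,0,0,0,0,4],[0,0,0,0,0,0,4]]' 50
python3 - <<'E'
from h import *
for n in("scene","top"):
    im,d=imaging.grab_frame(n); np.savez(f"{n}3.npz",im=im,d=d)
    r=(slice(160,290),slice(410,520)) if n=="scene" else (slice(120,250),slice(150,250))
    cv2.imwrite(f"pics/d_{n}.png",cv2.resize(im[r],None,fx=4.5,fy=4.5,interpolation=cv2.INTER_CUBIC))
print(sensors.sense())
E
```

```text
time: 14.8
tool_pos: [0.5231, 0.2542, 0.0357]
eef_rot: [179.7, -0.1, 95.6]
wrist_force: [10.0, 1.9, -8.1]
finger_gap: 0.0112
grip_force: 50.0
{'time': 14.9, 'joint_positions': array([-11.82970426,  43.10889895, -25.18587845, 104.15802333,
        27.80653479,  38.62474143, -47.48879735]), 'joint_velocities': array([ 0.09118629,  0.03458337, -0.01406446,  0.07406579,  0.10905489,
        0.08612285, -0.02064961]), 'effort': array([ -1.2925515 , -58.68448019,  -8.82687628, -11.68117493,
        -1.12449422,   2.20254734,   0.10284452]), 'tool_pos': array([0.52311231, 0.25421981, 0.03566153]), 'eef_rot': array([ 1.79709642e+02, -1.11818949e-01,  9.55877688e+01]), 'wrist_force': array([ 8.95035684,  2.88348055, -7.64705698]), 'wrist_torque': array([ 0.38025587, -1.88780606, -0.09464221]), 'grip_force': 50.02366304397583, 'finger_gap': 0.011787901670680553}
```

View pics/d_scene.png

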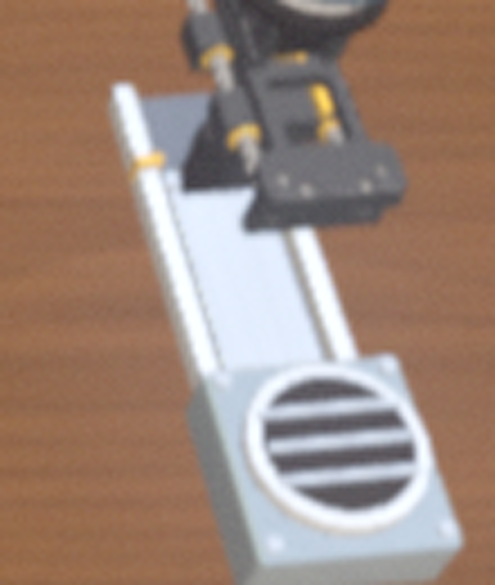

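The gate is out about 52 mm. The left clip is at d_scene (147,160) and the pointer end at about (172,178), so it needs a little further. I'll measure the rest from profiles along the rails.

```bash
python3 - <<'E'
from h import *
a=np.radians(5.1); ex=np.array([np.cos(a),np.sin(a)]); ey=np.array([-ex[1],ex[0]]); O=np.array([.575,.2568])
def prof(n,k,y,z,xs):
    im=np.load(f"{n}{k}.npz")["im"].astype(np.float32); K,t,o=cal(n)
    p=np.c_[O+xs[:,None]*ex+y*ey,np.full(len(xs),z)]; q=(p-t)@rot(o)@K.T; q=(q[:,:2]/q[:,2:]).astype(np.float32)
    return cv2.remap(im,q[:,0][None],q[:,1][None],cv2.INTER_LINEAR)[0]
xs=np.arange(-.1,.0301,.002)
for n,z in(("scene",.021),("top",.021)):
  for k,y in((0,.026),(0,-.026),(3,.026),(3,-.026)):
    print(n,k,y,[int(v) for v in prof(n,k,y,z,xs).mean(1)])
xs=np.arange(-.09,-.04,.001)
for n in("scene","top"):
  for y in(.036,-.036):
    p=prof(n,0,y,.024,xs); w=np.clip(p[:,2]-p[:,0]-30,0,None); print(n,y,"clip x mm",1000*(w*xs).sum()/w.sum(),w.max())
for n in("scene","top"):
    p=cloud(n,np.load(n+"0.npz")["d"]).reshape(-1,3); m=(np.hypot(*(p[:,:2]-O).T)<.035)&(p[:,2]>.066); print(n,"handle top x mm",1000*np.median((p[m][:,:2]-O)@ex),1000*np.mean((p[m][:,:2]-O)@ex),1000*np.median((p[m][:,:2]-O)@ey),m.sum())
print("tcp",1000*((np.array([.5231,.2542])-O)@ex))
E
```

```text
scene 0 0.026 [156, 160, 160, 159, 158, 158, 159, 159, 158, 156, 158, 158, 157, 156, 158, 158, 156, 155, 156, 156, 156, 156, 157, 158, 159, 158, 157, 159, 160, 158, 156, 149, 138, 120, 101, 92, 88, 85, 82, 77, 74, 72, 72, 72, 72, 73, 77, 87, 109, 148, 175, 190, 188, 179, 172, 170, 168, 169, 169, 170, 169, 170, 170, 171, 170, 170]
scene 0 -0.026 [158, 156, 156, 157, 157, 156, 156, 155, 155, 155, 156, 156, 158, 166, 173, 176, 175, 168, 162, 158, 157, 155, 154, 155, 156, 156, 155, 155, 155, 155, 154, 152, 154, 155, 154, 155, 154, 154, 154, 156, 155, 154, 155, 155, 154, 168, 189, 214, 227, 230, 224, 214, 211, 215, 223, 226, 231, 233, 233, 232, 232, 233, 232, 233, 233, 234]
scene 3 0.026 [115, 114, 114, 113, 112, 111, 127, 144, 165, 172, 174, 172, 165, 158, 158, 156, 154, 148, 139, 130, 122, 116, 112, 112, 112, 113, 114, 115, 112, 109, 107, 105, 97, 94, 90, 85, 86, 89, 92, 91, 95, 106, 133, 151, 164, 172, 175, 174, 170, 173, 174, 173, 170, 172, 173, 173, 171, 173, 172, 172, 171, 173, 173, 174, 172, 173]
scene 3 -0.026 [160, 159, 158, 158, 158, 160, 160, 158, 159, 158, 158, 158, 161, 168, 
[... 1291 characters left out ...]
 165, 163, 160, 158, 156, 153, 150, 146, 138, 125, 104, 90, 82, 85, 86, 87, 86, 86, 86, 87, 89, 92, 99, 112, 127, 156, 186, 213, 218, 221, 221, 223, 222, 221, 215, 214, 212, 215, 216, 218, 215, 213, 210, 208, 205, 205, 202, 198, 193, 190, 189, 189, 185, 180, 176, 173, 173, 170, 171, 170, 173, 172, 174, 173, 175]
scene 0.036 clip x mm -65.40724182657372 77.88086
scene -0.036 clip x mm -65.2400994136895 70.828125
top 0.036 clip x mm -66.28078010072826 54.703125
top -0.036 clip x mm -66.10477014427443 48.291992
scene handle top x mm 1.5303650309760073 1.135302276110273 -0.15423923503470705 91
top handle top x mm -0.7779956583346093 -0.6215440645188395 1.830645123413435 57
tcp -51.92565646667163
```

View pics/d_top.png

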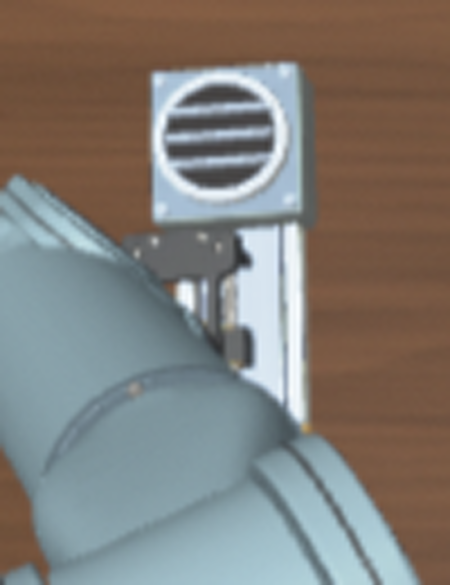

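```bash
python3 -m inch '[[0,0,0,-0.1,-0.01,0,4],[0,0,0,-0.12,-0.011,0,4],[0,0,0,-0.08,-0.008,0,4],[0,0,0,-0.045,-0.004,0,4],[0,0,0,0,0,0,4],[0,0,0,0,0,0,4],[0,0,0,0,0,0,4]]'
python3 - <<'E'
from h import *
n="scene"; im,d=imaging.grab_frame(n); np.savez(f"{n}4.npz",im=im,d=d)
cv2.imwrite("pics/e.png",cv2.resize(im[175:225,425:495],None,fx=10,fy=10,interpolation=cv2.INTER_CUBIC))
a=np.radians(5.1); ex=np.array([np.cos(a),np.sin(a)]); ey=np.array([-ex[1],ex[0]]); O=np.array([.575,.2568])
def prof(k,y,z,xs):
    im=np.load(f"{n}{k}.npz")["im"].astype(np.float32); K,t,o=cal(n)
    p=np.c_[O+xs[:,None]*ex+y*ey,np.full(len(xs),z)]; q=(p-t)@rot(o)@K.T; q=(q[:,:2]/q[:,2:]).astype(np.float32)
    return cv2.remap(im,q[:,0][None],q[:,1][None],cv2.INTER_LINEAR)[0].mean(1)
b=np.arange(-.02,.012,.0005); P0=prof(0,-.026,.021,b)
for k in(3,4):
    s=np.arange(-.075,-.04,.00025); e=[np.corrcoef(P0,prof(k,-.026,.021,b+x))[0,1] for x in s]; print(k,"slide shift mm",1000*s[np.argmax(e)],max(e))
s=sensors.sense(); print("tcp",1000*((s["tool_pos"][:2]-O)@ex),s["wrist_force"])
E
```

```text
time: 15.78
tool_pos: [0.5098, 0.253, 0.0357]
eef_rot: [179.7, -0.1, 95.6]
wrist_force: [10.9, 2.8, -10.6]
finger_gap: 0.0116
grip_force: 50.0
3 slide shift mm -51.49999999999998 0.9911383011727274
4 slide shift mm -64.99999999999999 0.993128718513343
tcp -65.26380104459969 [11.96392703  1.98522863 -9.14686732]
```

View pics/e.png

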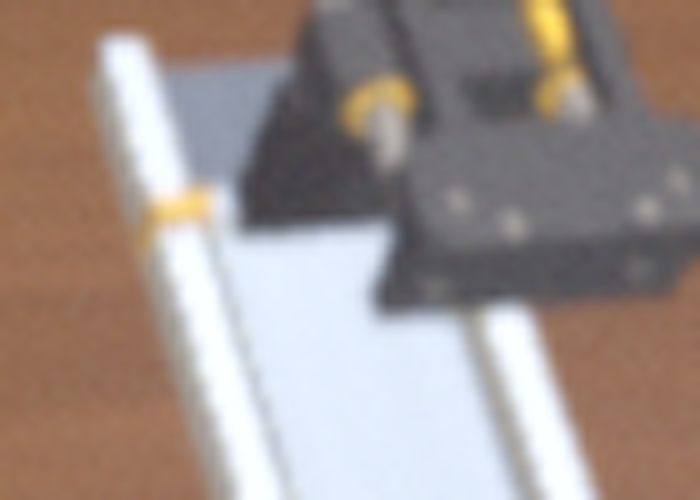

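```bash
python3 - <<'E'
from h import *
a=np.radians(5.1); ex=np.array([np.cos(a),np.sin(a)]); ey=np.array([-ex[1],ex[0]]); O=np.array([.575,.2568])
def prof(n,k,y,z,xs):
    im=np.load(f"{n}{k}.npz")["im"].astype(np.float32); K,t,o=cal(n)
    p=np.c_[O+xs[:,None]*ex+y*ey,np.full(len(xs),z)]; q=(p-t)@rot(o)@K.T; q=(q[:,:2]/q[:,2:]).astype(np.float32)
    return cv2.remap(im,q[:,0][None],q[:,1][None],cv2.INTER_LINEAR)[0].mean(1)
def edge(n,k,y,z,lo,hi,sgn):
    xs=np.arange(lo,hi,.00025); g=sgn*np.gradient(cv2.GaussianBlur(prof(n,k,y,z,xs)[None],(0,0),4)[0]); i=g.argmax()
    w=np.clip(g[max(0,i-14):i+15],0,None); return round(1000*float((w*xs[max(0,i-14):i+15]).sum()/w.sum()),1)
for y in(-.015,-.01,0,.01,.018): print("rear foot (want +6) scene0",y,edge("scene",0,y,.014,-.01,.025,1),"| front foot (want -6; z.021 bar -2) top0",edge("top",0,y,.014,-.02,.015,-1), "| top rear edge z.07 (want 6) top0",edge("top",0,y,.070,-.0,.02,1),"| top front edge z.07 (want -6) scene0",edge("scene",0,y,.070,-.02,.0,-1))
for y in(.010,.014,.018): print("scene4",y,edge("scene",4,y,.014,-.075,-.04,1))
print("blade near-end rails / housing front (want 75, z .057) ",[edge("scene",0,y,.057,.06,.095,-1) for y in(-.02,.02)],[edge("top",0,y,.057,.06,.095,-1) for y in(-.02,.02)])
E
```

```text
rear foot (want +6) scene0 -0.015 3.1 | front foot (want -6; z.021 bar -2) top0 -4.9 | top rear edge z.07 (want 6) top0 3.7 | top front edge z.07 (want -6) scene0 -4.0
rear foot (want +6) scene0 -0.01 3.1 | front foot (want -6; z.021 bar -2) top0 -4.9 | top rear edge z.07 (want 6) top0 3.9 | top front edge z.07 (want -6) scene0 -3.8
rear foot (want +6) scene0 0 2.8 | front foot (want -6; z.021 bar -2) top0 -5.6 | top rear edge z.07 (want 6) top0 4.0 | top front edge z.07 (want -6) scene0 -4.3
rear foot (want +6) scene0 0.01 3.1 | front foot (want -6; z.021 bar -2) top0 -5.0 | top rear edge z.07 (want 6) top0 5.0 | top front edge z.07 (want -6) scene0 -3.4
rear foot (want +6) scene0 0.018 2.8 | front foot (want -6; z.021 bar -2) top0 -4.9 | top rear edge z.07 (want 6) top0 3.8 | top front edge z.07 (want -6) scene0 -4.5
scene4 0.01 -62.4
scene4 0.014 -63.2
scene4 0.018 -64.3
blade near-end rails / housing front (want 75, z .057)  [82.6, 93.1] [63.3, 63.3]
```

The e.png crop shows the clip at (180,207) and the pointer's end beside it at about (225,210). Allowing for its lower height, that lines up. The measured travel is 65.0–65.5 mm against about 65.4 mm needed, and the grip is still holding, so I'm handing in.

```bash
python3 -c "
from station import ticket,sensors
s=sensors.sense();print(s['tool_pos'],s['grip_force'],s['time'])
print(ticket.close_job())"
```

```text
[0.50981572 0.25300248 0.03569903] 50.031911954283714 15.825
the job is handed in; nothing more can be done
None
```

The job is handed in (about 16 s on the robot's clock, no verdict returned): the lid sits level on the pot nearest the base and is released, and the arm is still holding the gate with its pointer at the clips, to about 1 mm by my measurements.

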